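Fit the hand lever to a duct damper and swing it shut

TASK

Put the long hand lever (the one with the knob) on the ribbed spindle on top of the duct: turn it to match the spindle's three ribs, slide it down fully home and let go of it. Then swing the fitted lever anticlockwise (seen from above) as far as it will go, so that it stands across the duct and the damper is shut, and leave it there. Do not knock the other things on the bench about.

Things in the scene. Friction and masses are not known exactly. Their poses are not given: they have to be found in the camera images.
- lever: The long hand lever, bare steel, 0.28 to 0.52 kg, lying flat, knob up. Origin: centre of its through bore, on the underside; x runs along the arm to the knob, z up. Hub block x -25 to 25, y -23 to 23 mm, 30 mm high. Arm 22 mm wide, 7 mm thick, underside flush with the hub's, rounded tip at x = 126 mm. Centre of mass about x = 10 mm, in the hub.
- lever_bore_top (a point): Centre of the lever's bore at the top of the hub, 30 mm above its origin; axes as the lever's. The bore is T-shaped and goes right through: a cross slot 11.8 mm wide and 32.8 mm long (along y, centred here), and a stem slot 11.8 mm wide running from it to x = +16.4 mm, towards the arm.
- lever_knob (a point): Top centre of the lever's black upright knob: x = 115 mm, z = 42 mm from the lever's origin. The knob is 22 mm in diameter and 35 mm tall, standing on the arm.
- spindle_seat (a point): Upright steel damper spindle on top of the duct. Point: on its axis, on the round collar (52 mm diameter, 10 mm high, on a 90 mm square plate) where the hub rests, 157 mm above the bench. Axes turn with the spindle: z up, x along the middle rib. Home: the lever's origin here, its x along this x; it fits no other way. 1.4 mm clearance all round, 0.1 rad play.
- spindle_top (a point): Top end of the spindle, 36 mm above its seat, same axes. Seen from above it is a T: three ribs 9 mm wide, two along +y and -y, one along +x, each reaching 15 mm from the axis; none on -x. The last 4 mm are narrowed to 6 mm wide and 13 mm reach.
- spindle (a joint): Angle of the spindle, 0 to 1.5 rad. 0: its x (and a fitted lever) points along the duct's -x, damper open. It grows anticlockwise seen from above; at the 1.5 rad stop the lever stands across the duct, to the duct's -y: shut. Steady friction of 0.2 N m (about 2 N at the knob); it stays where it is left.
- duct: Galvanised round duct section lying on low wooden cradles, fixed to the bench: 280 mm long along its x, 125 mm diameter, top 135 mm above the bench. Origin: on the bench under the spindle, at the middle of its length; z up.
- short_lever: Another steel lever, not for this spindle: lying flat, 44 mm square hub 18 mm high with a small square 15 mm bore, arm 22 mm wide and 7 mm thick to x = 91 mm, no knob. Origin: bore centre, underside; x along the arm. To be left alone.
- cartridge_a: White sealant cartridge with a green band, standing: 48 mm diameter, 175 mm tall with its nozzle. Origin: centre of the foot. Leave alone.
- cartridge_b: A second cartridge, the same. Origin: centre of the foot. Leave alone.
- spray_can: Spray can standing: 60 mm diameter, 160 mm tall. Origin: centre of the foot. Leave alone.
- tape_roll: Roll of aluminium tape lying flat: 90 mm outside, 70 mm inside diameter, 48 mm high. Origin: centre of the underside. Leave alone.
- tin: Squat tin standing: 72 mm diameter, 70 mm tall. Origin: centre of the foot. Leave alone.
- screwdriver: Screwdriver lying along its x, handle to -x, about 200 mm long. Leave alone.
Mind the look-alikes: they are no part of the job. What is shaped like the lever but brown is not meant.

How it is judged:
On the way, in this order (a step that is already met when the one before it is completed fails the run):
1. the long lever sits fully home on the spindle, let go, the damper not yet swung shut (horizontal distance between lever and spindle_seat below 0.005 m and z of lever in the frame of spindle_seat between -0.004 and 0.005 m and angle between lever's own z axis and vertical below 0.1 rad and angle between the x axis of lever and the x axis of spindle_seat, either way round below 0.17 rad and contact force between lever and the fingers below 0.3 N and value of joint spindle below 1.2 rad), for 0.2 s.
2. the spindle has been swung to its shut stop (value of joint spindle above 1.4 rad), for 0.2 s.
At the end, for the whole second after the job is handed in: The long lever is on the spindle: bore centre within 5 mm of the spindle axis, underside within 5 mm of the collar, level within 0.1 rad, its arm within 0.17 rad of the spindle's middle rib; the spindle is within 0.1 rad of its shut stop (above 1.4 rad); the lever is let go and at rest (horizontal distance between lever and spindle_seat below 0.005 m and z of lever in the frame of spindle_seat between -0.004 and 0.005 m and angle between lever's own z axis and vertical below 0.1 rad and angle between the x axis of lever and the x axis of spindle_seat, either way round below 0.17 rad and contact force between lever and the fingers below 0.3 N and value of joint spindle above 1.4 rad and linear speed of lever below 0.02 m/s); the robot touches nothing.
It fails at once if one of the other things on the bench (short lever, cartridges, can, tape roll, tin, screwdriver) is moved more than 40 mm (distance of any of short_lever, cartridge_a, cartridge_b, spray_can, tape_roll, tin, screwdriver from where it was at the start of the episode above 0.04 m).
It also fails if it takes over 69 s, if anything falls off the work surface, if the arm or the gripper's body presses on something with over 40 N, if the wrist force passes 120 N, or if a joint passes its speed limit or range.

ROBOT

A 7-joint arm with a two-finger parallel gripper is mounted at the origin on the work surface. World frame = base frame: x ahead of the robot, y to its left, z up, the work surface at z = 0. Lengths are in m, angles in rad, forces in N, time in s.
With the tool pointing down it reaches from about 0.4 to 0.9 m from the base axis. Payload 5.6 kg.
Tool frame: the origin (TCP) lies midway between the tips of the shut fingers; the grasp point (between the pads) lies 19 mm behind it; z points along the fingers, y is the direction in which the jaws open and shut (so a half turn about z gives the same grasp; the last joint's range is limited). The gripper opens to 92 mm and grips with 3 to 60 N. Pads are 20 mm wide; open, the fingers measure 128 mm over their backs; the gripper's body (75 mm by 189 mm) begins 69 mm behind the grasp point.
Start: joints at [1.229, 0.468, -0.012, 1.603, 0.006, 1.071, -0.056], TCP at [0.191, -0.621, 0.215] pointing down, gripper open.
Joint ranges: [-2.53, 2.53], [-0.31, 2.02], [-1.57, 1.55], [0.28, 2.44], [-1.29, 4.43], [0.15, 1.84], [-2.92, 2.92]. Speed limits (rad/s): [2.57, 2.57, 3.14, 3.14, 3.14, 3.14, 3.14].

INTERFACE

Orientations are given as [roll, pitch, yaw] about the fixed x, y, z axes, in that order (R = Rz(yaw) Ry(pitch) Rx(roll)).
In Python, from bench import r gives the robot as it stands.
- The arm moves only by the tool drive_tool, never from a script. Its argument "rows" is a list of rows, each an object with "travel": the shift along the world's x, y, z scaled (see below), a list of three; "twist": the turn, a rotation vector about the world's x, y, z scaled (see below), a list of three; "jaw": the opening, from 0 (shut) to 1 (fully open). In form: [{"travel": [dx, dy, dz], "twist": [ax, ay, az], "jaw": jaw}, ...]. A call has 1 to 20 rows; each row is the pose to reach, as a shift and turn from the pose measured when the call began; what a row does not reach only later rows make up. The controller multiplies each number of a shift by 0.25 m and each number of a turn by 90 degrees. A row lasts 1/8 s, in which the tool goes at most 62.5 mm and 10.7 degrees, less where a joint would pass 70% of its speed; a pose out of reach is approached as far as the arm can. A call with a number of a shift or a turn outside -1 to 1 is refused whole. A call with a gripper value outside its range is refused whole. The fingers move at their own pace and stop on an object; "newtons" is the grip in N (left out, the last holds). Time passes only in rows, so rows that repeat a pose let the fingers close. It gives the time, the measured TCP pose, the force and the opening at its end, in the units of the state.
- r.sense(): the state, without advancing time (a new reading comes with each control period).
- r.snapshot(name): name is "scene" or "top" or "wrist"; returns the picture (384x512x3 uint8, red, green, blue); there is no depth.
- r.camera_params(name): a dict with "fx", "fy", "cx", "cy" (pixels), "camera_from_world" (4x4, takes a point from world to camera coordinates). Camera axes: x right, y down, z forward; pixel columns grow to the right and rows downward; lengths in m; the calibration is good to about 2 mm. A picture is of the moment at which its call begins: read the wrist's pose just before it. camera_params takes no time and is no camera call; for the wrist camera it gives the pose at the moment of the call.
- r.hand_in(): hands the job in, once; it reports no verdict.
The state is a dict: "t": time; "q": joint angles; "qvel": joint speeds; "tau": joint torques, N m; "tcp_pos": TCP position; "ee_rot": TCP orientation; "wrist_force": force on the tool from outside, world axes, zero at the start; "wrist_torque": the same for the moment, N m; "gripper_width": finger opening in m.
Only numpy, scipy, OpenCV 4.12 (cv2) and the standard library are available. Lean on these libraries where they do the work, as an engineer would, in place of code of your own. Each camera call takes 0.05 s, during which the arm holds its last target.

## Working session

There is one attempt and no reset: what is moved stays moved. The work goes in short steps, Python scripts to look and compute and a tool call to move; the robot and the scene stay as the last step left them, time stands still between calls to the robot, and variables do not carry over. Pictures are saved under pics/ and viewed, and the job is handed in when it is done.

Besides the shell and the picture viewer there is one more tool, called as name(argument=value, ...) on one line, values as JSON. drive_tool: Moves the arm, as the interface text tells. Its arguments: {"type":"object","properties":{"rows":{"type":"array","items":{"type":"object","properties":{"travel":{"type":"array","items":{"type":"number"}},"twist":{"type":"array","items":{"type":"number"}},"jaw":{"type":"number"}}}},"newtons":{"type":"number"}},"required":["rows"]}

```bash
ls; mkdir -p pics; python3 - <<'E'
from bench import r
import cv2
s=r.sense();print(s)
for n in("scene","top"):
    im=r.snapshot(n);cv2.imwrite(f"pics/{n}0.png",cv2.resize(im[:,:,::-1],(800,600),interpolation=cv2.INTER_CUBIC));cv2.imwrite(f"pics/{n}0raw.png",im[:,:,::-1])
    print(n,r.camera_params(n))
E
```

```text
pics
{'t': 0.0, 'q': array([ 1.22904761,  0.46837964, -0.0116153 ,  1.603605  ,  0.00598467,
        1.07137863, -0.0563378 ]), 'qvel': array([ 0.00128586,  0.00095728, -0.00125732,  0.00049507,  0.0001854 ,
        0.00053907, -0.00191276]), 'tau': array([-2.71022182e-04, -5.20572710e+01, -1.25297098e-02, -2.43743384e+01,
       -5.66789252e-02,  1.73461391e-02,  1.55879238e-04]), 'tcp_pos': array([ 0.19108804, -0.62068032,  0.21364645]), 'ee_rot': array([-3.13985979e+00,  1.02934420e-04,  2.98650728e-01]), 'wrist_force': array([-0.75407029,  0.37566656, -0.37546835]), 'wrist_torque': array([-0.03080961, -0.05566713, -0.00870505]), 'gripper_width': 0.09209535633233147}
scene {'fx': 495.43836184637263, 'fy': 495.43836184637263, 'cx': 255.2470164724995, 'cy': 191.07176644851393, 'camera_from_world': array([[ 0.0585267 ,  0.99819176,  0.01370543,  0.04133361],
       [ 0.8099296 , -0.03945345, -0.58519866, -0.32203317],
       [-0.58359975,  0.04535018, -0.81077413,  1.84462683],
       [ 0.        ,  0.        ,  0.        ,  1.        ]])}
top {'fx': 353.6186223765248, 'fy': 353.6186223765248, 'cx': 251.15747250585602, 'cy': 193.11900589071865, 'camera_from_world': array([[-1.46255525e-02, -9.99890411e-01, -2.29341598e-03,
        -7.71997529e-02],
       [-9.81902660e-01,  1.47955043e-02, -1.88807468e-01,
         4.76617652e-01],
       [ 1.88820709e-01, -5.09502275e-04, -9.82011446e-01,
         1.08068146e+00],
       [ 0.00000000e+00,  0.00000000e+00,  0.00000000e+00,
         1.00000000e+00]])}
```

View pics/scene0.png

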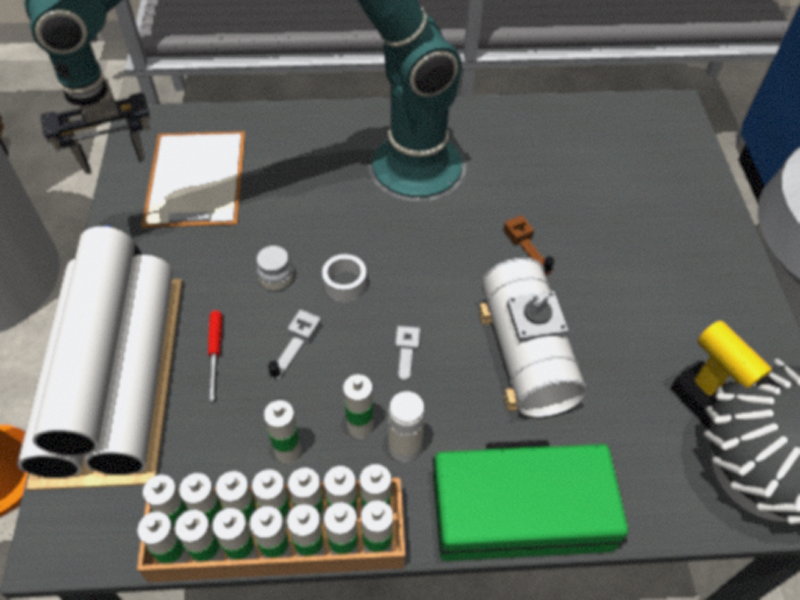

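View pics/top0.png

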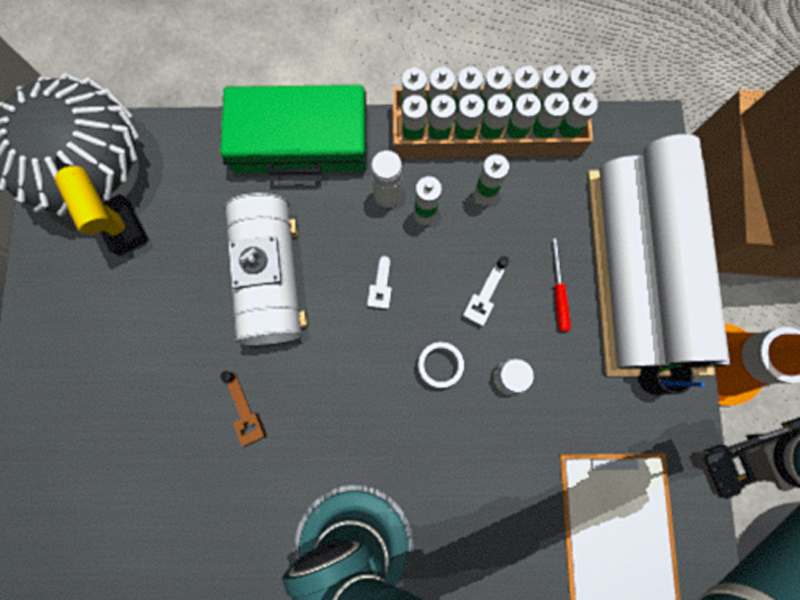

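The scene view shows the long lever with its hub near (303,325) and its knob near (274,368). The duct spindle is near (540,308). In the top view the lever hub is near (479,312), the knob near (503,262) and the spindle near (253,262). The brown decoy is near (240,410).

```bash
cat > h.py <<'E'
import numpy as np, cv2
from bench import r
def ray(P,u,v):
    T=P["camera_from_world"];R=T[:3,:3];t=T[:3,3]
    d=R.T@np.array([(u-P["cx"])/P["fx"],(v-P["cy"])/P["fy"],1.]);return -R.T@t,d/np.linalg.norm(d)
def onplane(P,u,v,z):
    c,d=ray(P,u,v);return c+d*(z-c[2])/d[2]
def tri(l):
    A=np.zeros((3,3));b=np.zeros(3)
    for P,u,v in l:
        c,d=ray(P,u,v);M=np.eye(3)-np.outer(d,d);A+=M;b+=M@c
    x=np.linalg.solve(A,b)
    res=[np.linalg.norm((np.eye(3)-np.outer(d,d))@(x-c)) for c,d in [ray(*q) for q in l]]
    return x,res
def proj(P,p):
    q=P["camera_from_world"]@np.append(p,1);return P["fx"]*q[0]/q[2]+P["cx"],P["fy"]*q[1]/q[2]+P["cy"]
E
python3 - <<'E'
from h import *
S=r.camera_params("scene");T=r.camera_params("top");k=.64
for n,a,b in [("knob",(274,366),(503,262)),("hub",(303,324),(479,312)),("spintop",(548,293),(250,260)),("short",(407,335),(379,295)),("ductmid",(540,310),(256,261))]:
    print(n,tri([(S,a[0]*k,a[1]*k),(T,b[0]*k,b[1]*k)]))
a=cv2.imread("pics/top0raw.png");cv2.imwrite("pics/crop1.png",cv2.resize(a[155:230,130:350],None,fx=3.6,fy=3.6,interpolation=cv2.INTER_CUBIC))
E
```

```text
knob (array([ 0.56057596, -0.31583585,  0.02663571]), [np.float64(0.001856494790792768), np.float64(0.0018564947907927583)])
hub (array([ 0.45716926, -0.26301734,  0.01309731]), [np.float64(0.001751220956704065), np.float64(0.0017512209567040915)])
spintop (array([0.53031021, 0.18314476, 0.18528835]), [np.float64(0.010712222983163001), np.float64(0.010712222983162975)])
short (array([ 0.49595575, -0.05536983,  0.01592552]), [np.float64(0.0009548353634104757), np.float64(0.0009548353634104531)])
ductmid (array([0.53866861, 0.17796425, 0.14551596]), [np.float64(0.006516380699139237), np.float64(0.006516380699139288)])
```

View pics/crop1.png

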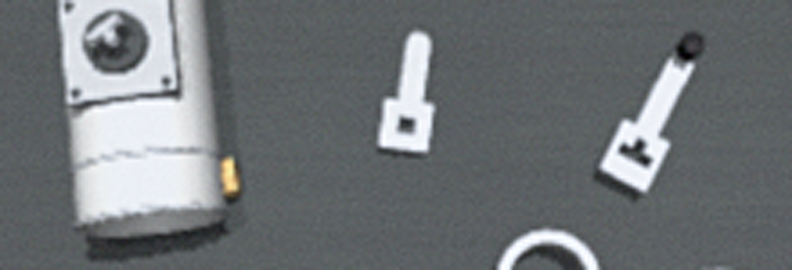

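Lever hub is at about (0.457,-0.263) with yaw about -0.47. Spindle is at about (0.53,0.18). I'll move up and over to look with the wrist camera.

drive_tool(rows=[{"travel":[0,0,0.2],"twist":[0,0,0],"jaw":1},{"travel":[0.1,0.2,0.4],"twist":[0,0,-0.1],"jaw":1},{"travel":[0.3,0.4,0.4],"twist":[0,0,-0.2],"jaw":1},{"travel":[0.5,0.6,0.4],"twist":[0,0,-0.3],"jaw":1},{"travel":[0.7,0.8,0.4],"twist":[0,0,-0.4],"jaw":1},{"travel":[0.8,1,0.4],"twist":[0,0,-0.49],"jaw":1},{"travel":[0.8,1,0.4],"twist":[0,0,-0.49],"jaw":1},{"travel":[0.8,1,0.4],"twist":[0,0,-0.49],"jaw":1},{"travel":[0.8,1,0.4],"twist":[0,0,-0.49],"jaw":1},{"travel":[0.8,1,0.4],"twist":[0,0,-0.49],"jaw":1}])

```text
t: 1.35
tcp_pos: [0.3899, -0.3723, 0.3135]
ee_rot: [-3.14, 0.001, -0.474]
wrist_force: [-0.1, 0.1, -0.4]
gripper_width: 0.0922
```

```bash
python3 - <<'E'
from h import *
s=r.sense();P=r.camera_params("wrist");im=r.snapshot("wrist")
print(s["t"],s["q"].round(3),s["tcp_pos"],s["ee_rot"])
c=ray(P,P["cx"],P["cy"]);print(c,P["fx"])
cv2.imwrite("pics/w1.png",im[:,:,::-1])
np.savez("w1.npz",im=im,P=P)
E
```

```text
1.35 [ 0.75   0.194 -0.058  1.753  0.011  1.196 -1.355] [ 0.38987357 -0.37228354  0.31350803] [-3.14044114e+00  6.06322529e-04 -4.73987529e-01]
(array([ 0.46164245, -0.4090263 ,  0.48356802]), array([-0.25221218,  0.12947268, -0.95897124])) 268.73650498954026
```

View pics/w1.png

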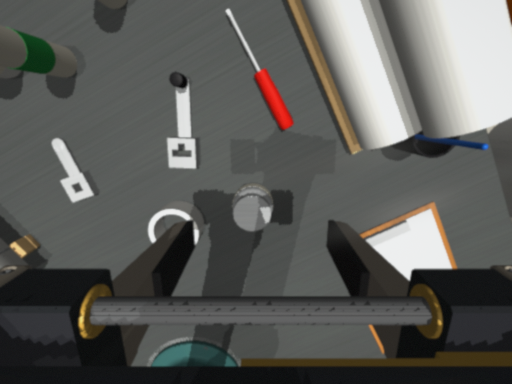

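The wrist view shows the lever hub at (182,153) and its knob at (178,80). Next I'll move over it and closer.

drive_tool(rows=[{"travel":[0.06,0.2,-0.15],"twist":[0,0,0],"jaw":1},{"travel":[0.12,0.4,-0.3],"twist":[0,0,0],"jaw":1},{"travel":[0.16,0.49,-0.44],"twist":[0,0,0],"jaw":1},{"travel":[0.16,0.49,-0.44],"twist":[0,0,0],"jaw":1},{"travel":[0.16,0.49,-0.44],"twist":[0,0,0],"jaw":1}])

```text
t: 2.02
tcp_pos: [0.4301, -0.2516, 0.2045]
ee_rot: [-3.141, -0.001, -0.476]
wrist_force: [-0.1, -0.9, 0.4]
gripper_width: 0.092
```

```bash
python3 - <<'E'
from h import *
s=r.sense();P=r.camera_params("wrist");im=r.snapshot("wrist")
print(s["t"],s["q"].round(3),s["tcp_pos"],s["ee_rot"])
cv2.imwrite("pics/w2.png",im[:,:,::-1])
np.savez("w2.npz",im=im,P=P)
E
```

```text
2.025 [ 0.591  0.232 -0.148  1.971  0.041  0.94  -1.623] [ 0.43013248 -0.2515892   0.20451678] [-3.14094186e+00 -9.89793035e-04 -4.75953680e-01]
```

View pics/w2.png

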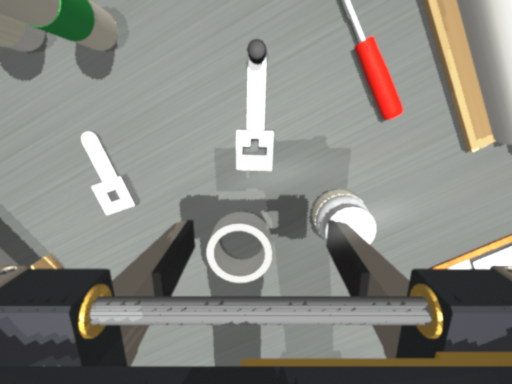

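The hub sits at (255,150), the knob at (257,50), the tape roll at (240,250) and the tin at (345,215). Next I measure the hub from both views.

```bash
python3 - <<'E'
from h import *
pts={}
for n,box in (("w1",(150,60,215,180)),("w2",(215,30,300,185))):
    d=np.load(n+".npz",allow_pickle=True);im=d["im"];P=d["P"].item()
    x0,y0,x1,y1=box
    g=cv2.cvtColor(im,cv2.COLOR_RGB2GRAY)[y0:y1,x0:x1]
    m=(g>205).astype(np.uint8)
    print(n,np.percentile(g,[5,50,90,99]))
    cs,_=cv2.findContours(m,cv2.RETR_CCOMP,cv2.CHAIN_APPROX_NONE)
    for c in cs:
        if cv2.contourArea(c)>20:
            rc=cv2.minAreaRect(c);print(cv2.contourArea(c),cv2.boundingRect(c)[0]+x0,cv2.boundingRect(c)[1]+y0,cv2.boundingRect(c)[2:],)
    cv2.imwrite(f"pics/{n}c.png",cv2.resize(cv2.cvtColor(im,cv2.COLOR_RGB2BGR)[y0:y1,x0:x1],None,fx=5 if n=="w1" else 3.8,fy=5 if n=="w1" else 3.8,interpolation=cv2.INTER_CUBIC))
    print(n,"floor/hub plane", onplane(P,*((182,153) if n=="w1" else (255,150)),.03))
    if n=="w2":
        print("tape",onplane(P,240,252,.048),"tin",onplane(P,352,222,.07))
E
```

```text
w1 [ 79.95  94.   218.   227.  ]
665.0 168 139 (27, 29)
266.5 170 142 (23, 17)
445.5 177 89 (13, 48)
w1 floor/hub plane [ 0.46318451 -0.26109658  0.03      ]
w2 [140. 160. 255. 255.]
2633.0 235 58 (39, 113)
300.5 241 138 (27, 18)
w2 floor/hub plane [ 0.46401367 -0.26135336  0.03      ]
tape [ 0.35293761 -0.18097857  0.048     ] tin [ 0.33642266 -0.32942864  0.07      ]
```

View pics/w2c.png

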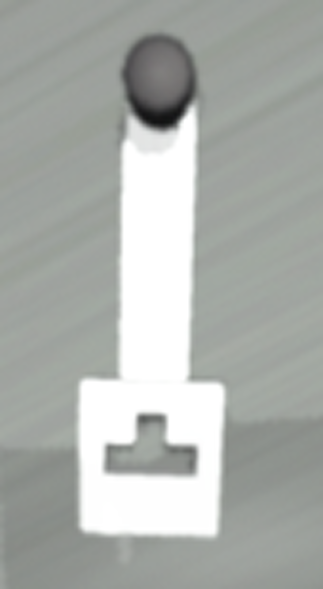

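View pics/w1c.png

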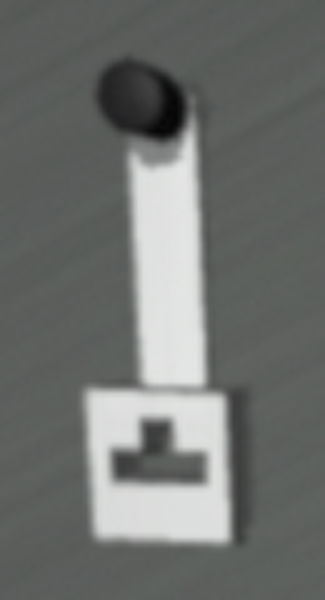

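```bash
python3 - <<'E'
from h import *
P1=np.load("w1.npz",allow_pickle=True)["P"].item();P2=np.load("w2.npz",allow_pickle=True)["P"].item()
a=lambda x,y:((x+.5)/5-.5+150,(y+.5)/5-.5+60)
b=lambda x,y:((x+.5)/3.8-.5+215,(y+.5)/3.8-.5+30)
for n,p,q in [("bore",(159,467),(151,459)),("bl",(93,539),(79,533)),("br",(234,543),(219,537)),("fl",(84,387),(81,380)),("fr",(232,393),(224,383)),("knob",(131,93),(159,66))]:
    print(n,tri([(P1,*a(*p)),(P2,*b(*q))]),onplane(P2,*b(*q),.042 if n=="knob" else .03),onplane(P1,*a(*p),.042 if n=="knob" else .03))
l=onplane(P2,*b(105,459),.03);rr=onplane(P2,*b(197,460),.03);d=l-rr;print(np.linalg.norm(d),"yaw",np.arctan2(d[1],d[0])-np.pi/2)
for t in ((121,200),(190,200)),((119,370),(187,370)):
    print(sum(onplane(P2,*b(*q),.007) for q in t)/2)
E
```

```text
bore (array([ 0.4637862 , -0.26033752,  0.03021666]), [np.float64(0.00015740234019752595), np.float64(0.00015740234019752259)]) [ 0.4639065  -0.26038691  0.03      ] [ 0.46364552 -0.26019437  0.03      ]
bl (array([ 0.45275264, -0.2266063 ,  0.02929235]), [np.float64(0.00014598146682775578), np.float64(0.00014598146682784046)]) [ 0.4527236  -0.22665854  0.03      ] [ 0.45289202 -0.2269713   0.03      ]
br (array([ 0.42943926, -0.26885588,  0.02886576]), [np.float64(0.0001995705927177525), np.float64(0.00019957059271771168)]) [ 0.42949697 -0.26882323  0.03      ] [ 0.42969306 -0.26931225  0.03      ]
fl (array([ 0.49755869, -0.25186723,  0.02953093]), [np.float64(0.00012026079283970958), np.float64(0.00012026079283970259)]) [ 0.49745199 -0.25187346  0.03      ] [ 0.49763328 -0.25207426  0.03      ]
fr (array([ 0.47415226, -0.29329407,  0.02325323]), [np.float64(0.00042495678221749687), np.float64(0.0004249567822175818)]) [ 0.47506928 -0.2933475   0.03      ] [ 0.47358008 -0.29483233  0.03      ]
knob (array([ 0.56565834, -0.31659153,  0.0404853 ]), [np.float64(0.0006463260859829269), np.float64(0.0006463260859829811)]) [ 0.56601766 -0.31655836  0.042     ] [ 0.56464728 -0.3168499   0.042     ]
0.030968773832023212 yaw -0.4852420433476303
[ 0.5374572  -0.29988792  0.007     ]
[ 0.48865136 -0.27353037  0.007     ]
```

Both views agree on a bore at (0.4637,-0.2603), hub top at 30 mm and yaw about -0.505. I'll descend with the jaws open.

drive_tool(rows=[{"travel":[0.06,-0.015,-0.15],"twist":[0,0,-0.018],"jaw":1},{"travel":[0.134,-0.035,-0.35],"twist":[0,0,-0.018],"jaw":1},{"travel":[0.134,-0.035,-0.5],"twist":[0,0,-0.018],"jaw":1},{"travel":[0.134,-0.035,-0.6],"twist":[0,0,-0.018],"jaw":1},{"travel":[0.134,-0.035,-0.62],"twist":[0,0,-0.018],"jaw":1},{"travel":[0.134,-0.035,-0.62],"twist":[0,0,-0.018],"jaw":1},{"travel":[0.134,-0.035,-0.62],"twist":[0,0,-0.018],"jaw":1}])

```text
t: 2.95
tcp_pos: [0.4647, -0.2616, 0.0514]
ee_rot: [-3.141, -0.005, -0.505]
wrist_force: [-0.2, -0.5, -0.6]
gripper_width: 0.092
```

```bash
python3 - <<'E'
from h import *
s=r.sense();im=r.snapshot("wrist")
print(s["t"],s["tcp_pos"],s["ee_rot"])
cv2.imwrite("pics/w3.png",im[:,:,::-1])
d=np.array([.4637,-.2603,.006])-s["tcp_pos"];print(d/.25,(-.505-s["ee_rot"][2])/(np.pi/2))
E
```

```text
2.95 [ 0.46471764 -0.26155633  0.05141218] [-3.14102651 -0.00476193 -0.50547294]
[-0.00407055  0.0050253  -0.18164872] 0.00030108093431702594
```

View pics/w3.png

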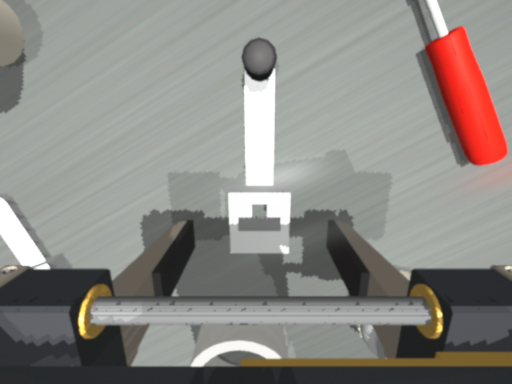

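The hub at (260,210) lies between the fingers. I'll go down and close at 40 N.

drive_tool(newtons=40, rows=[{"travel":[-0.004,0.005,-0.08],"twist":[0,0,0],"jaw":1},{"travel":[-0.004,0.005,-0.15],"twist":[0,0.003,0],"jaw":1},{"travel":[-0.004,0.005,-0.182],"twist":[0,0.003,0],"jaw":1},{"travel":[-0.004,0.005,-0.182],"twist":[0,0.003,0],"jaw":1},{"travel":[-0.004,0.005,-0.182],"twist":[0,0.003,0],"jaw":0.4},{"travel":[-0.004,0.005,-0.182],"twist":[0,0.003,0],"jaw":0.3},{"travel":[-0.004,0.005,-0.182],"twist":[0,0.003,0],"jaw":0.3},{"travel":[-0.004,0.005,-0.182],"twist":[0,0.003,0],"jaw":0.2},{"travel":[-0.004,0.005,-0.182],"twist":[0,0.003,0],"jaw":0.2},{"travel":[-0.004,0.005,-0.182],"twist":[0,0.003,0],"jaw":0.2}])

```text
t: 4.25
tcp_pos: [0.4637, -0.2601, 0.0059]
ee_rot: [3.14, -0.001, -0.505]
wrist_force: [-0.4, -0.3, 1.2]
gripper_width: 0.0453
```

Gripped with 45 mm opening. Now lift.

drive_tool(rows=[{"travel":[0,0,0.08],"twist":[0,0,0],"jaw":0.2},{"travel":[0,0,0.25],"twist":[0,0,0],"jaw":0.2},{"travel":[0,0,0.45],"twist":[0,0,0],"jaw":0.2},{"travel":[-0.05,0.1,0.65],"twist":[0,0,0],"jaw":0.2},{"travel":[-0.1,0.2,0.85],"twist":[0,0,0],"jaw":0.2},{"travel":[-0.15,0.3,1.0],"twist":[0,0,0],"jaw":0.2},{"travel":[-0.2,0.45,1.0],"twist":[0,0,0],"jaw":0.2},{"travel":[-0.2,0.6,1.0],"twist":[0,0,0],"jaw":0.2},{"travel":[-0.2,0.8,1.0],"twist":[0,0,0],"jaw":0.2},{"travel":[-0.2,0.9,1.0],"twist":[0,0,0],"jaw":0.2},{"travel":[-0.2,0.9,1.0],"twist":[0,0,0],"jaw":0.2},{"travel":[-0.2,0.9,1.0],"twist":[0,0,0],"jaw":0.2}])

```text
t: 5.75
tcp_pos: [0.4132, -0.036, 0.2554]
ee_rot: [3.139, 0.0, -0.506]
wrist_force: [0.6, -0.8, -5.1]
gripper_width: 0.0459
```

```bash
python3 - <<'E'
from h import *
s=r.sense();P=r.camera_params("wrist");im=r.snapshot("wrist")
print(s["t"],s["q"].round(3),s["tcp_pos"],s["ee_rot"],s["wrist_force"],s["gripper_width"])
cv2.imwrite("pics/w4.png",im[:,:,::-1]);np.savez("w4.npz",im=im,P=P)
a=cv2.imread("pics/scene0raw.png")[155:275,295:385];cv2.imwrite("pics/s0c.png",cv2.resize(a,None,fx=5,fy=5,interpolation=cv2.INTER_CUBIC))
a=cv2.imread("pics/top0raw.png")[120:225,135:205];cv2.imwrite("pics/t0c.png",cv2.resize(a,None,fx=5.5,fy=5.5,interpolation=cv2.INTER_CUBIC))
E
```

```text
5.75 [ 0.337  0.034 -0.336  2.074  0.016  1.037 -2.084] [ 0.41315459 -0.03599075  0.25541982] [ 3.13900664e+00  3.35959320e-04 -5.06090635e-01] [ 0.62923058 -0.82986355 -5.10833679] 0.045875988032920846
```

View pics/w4.png

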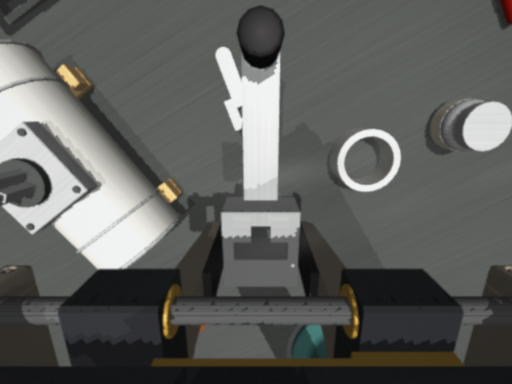

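View pics/s0c.png

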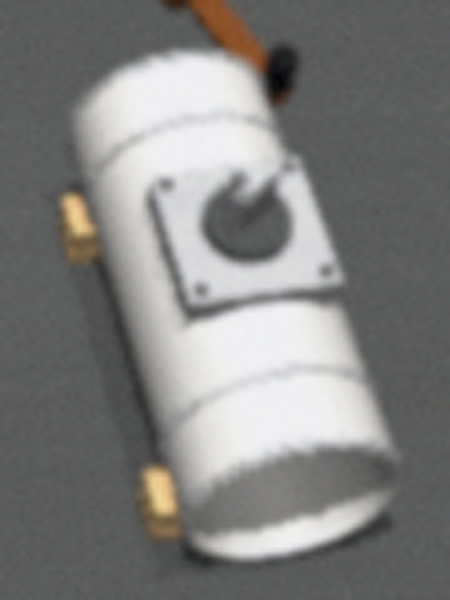

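View pics/t0c.png

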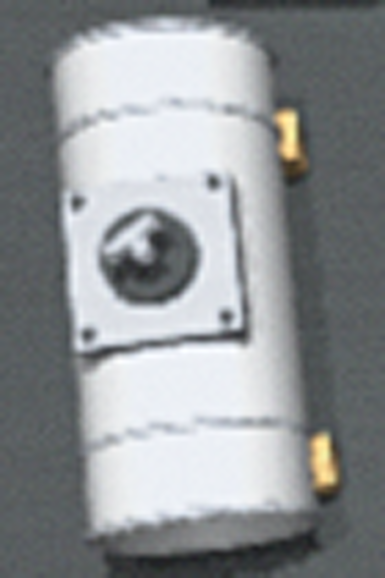

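The spindle is at the left edge, around (15,180). I'll move further over for two clear views of it.

drive_tool(rows=[{"travel":[0,0.1,0.1],"twist":[0,0,0],"jaw":0.2},{"travel":[0,0.2,0.2],"twist":[0,0,0],"jaw":0.2},{"travel":[0,0.32,0.2],"twist":[0,0,0],"jaw":0.2},{"travel":[0,0.4,0.2],"twist":[0,0,0],"jaw":0.2},{"travel":[0,0.4,0.2],"twist":[0,0,0],"jaw":0.2},{"travel":[0,0.4,0.2],"twist":[0,0,0],"jaw":0.2}])

```text
t: 6.55
tcp_pos: [0.4133, 0.0622, 0.3052]
ee_rot: [3.138, 0.001, -0.509]
wrist_force: [-0.3, -0.2, -4.0]
gripper_width: 0.0456
```

```bash
python3 - <<'E'
from h import *
s=r.sense();P=r.camera_params("wrist");im=r.snapshot("wrist")
print(s["t"],s["q"].round(3),s["tcp_pos"],s["ee_rot"],s["wrist_force"],s["gripper_width"])
cv2.imwrite("pics/w5.png",im[:,:,::-1]);np.savez("w5.npz",im=im,P=P)
cv2.imwrite("pics/w5c.png",cv2.resize(im[60:240,0:240,::-1],None,fx=3.3,fy=3.3,interpolation=cv2.INTER_CUBIC))
E
```

```text
6.55 [ 0.225 -0.004 -0.448  1.991  0.     1.156 -2.303] [0.41331392 0.06223143 0.30519603] [ 3.13839552e+00  5.36883682e-04 -5.08971348e-01] [-0.30752199 -0.20201308 -4.03260252] 0.04556558234245799
```

View pics/w5c.png

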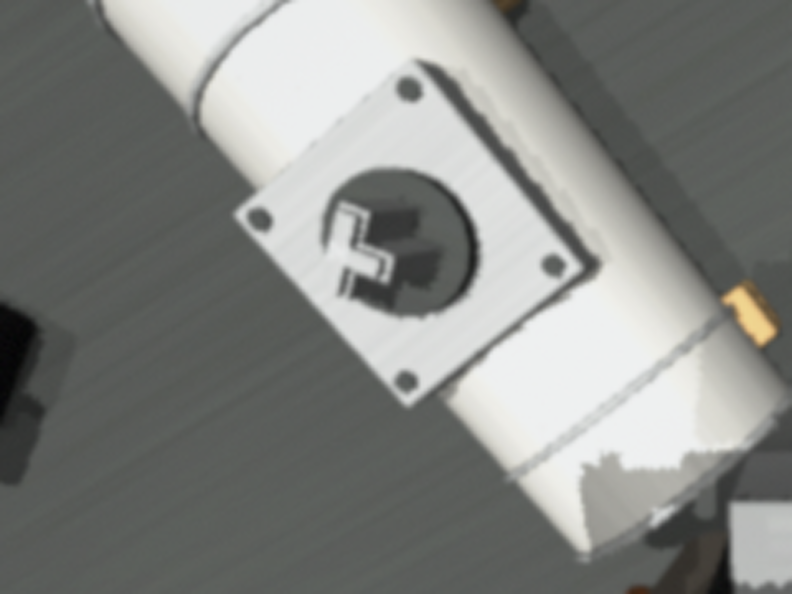

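The T shows at crop (350,205) to (345,295), with its middle rib pointing right and down to (385,270). That gives a yaw of about -2.4, so the spindle is a little past open. Enlarging it.

```bash
python3 - <<'E'
from h import *
im=np.load("w5.npz",allow_pickle=True)["im"]
cv2.imwrite("pics/w5d.png",cv2.resize(im[105:160,85:150,::-1],None,fx=10,fy=10,interpolation=cv2.INTER_CUBIC))
E
```

```text
(no output)
```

View pics/w5d.png

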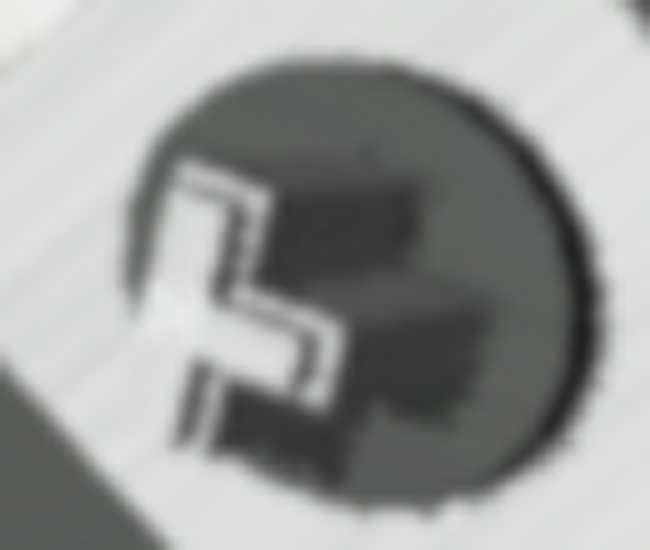

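The bar's lower left end merges with the plate. I'll turn partway, which is needed anyway because q7 only allows the anticlockwise way round, and take a second view.

drive_tool(rows=[{"travel":[0,0,0],"twist":[0,0,0.1],"jaw":0.2},{"travel":[0,0,0.05],"twist":[0,0,0.2],"jaw":0.2},{"travel":[0,0,0.1],"twist":[0,0,0.3],"jaw":0.2},{"travel":[0,0,0.16],"twist":[0,0,0.4],"jaw":0.2},{"travel":[0,0,0.16],"twist":[0,0,0.5],"jaw":0.2},{"travel":[0,0,0.16],"twist":[0,0,0.5],"jaw":0.2},{"travel":[0,0,0.16],"twist":[0,0,0.5],"jaw":0.2}])

```text
t: 7.48
tcp_pos: [0.4132, 0.0617, 0.3449]
ee_rot: [3.139, 0.001, 0.272]
wrist_force: [0.0, 0.1, -3.5]
gripper_width: 0.0456
```

```bash
python3 - <<'E'
from h import *
s=r.sense();P=r.camera_params("wrist");im=r.snapshot("wrist")
print(s["t"],s["q"].round(3),s["tcp_pos"],s["ee_rot"],s["wrist_force"],s["gripper_width"])
cv2.imwrite("pics/w6.png",im[:,:,::-1]);np.savez("w6.npz",im=im,P=P)
u,v=map(int,proj(P,[.535,.178,.18]));print(u,v)
cv2.imwrite("pics/w6d.png",cv2.resize(im[max(0,v-30):v+30,max(0,u-35):u+35,::-1],None,fx=10,fy=10,interpolation=cv2.INTER_CUBIC))
E
```

```text
7.475 [ 0.222 -0.038 -0.433  1.932 -0.014  1.245 -1.504] [0.41319642 0.06165113 0.34493786] [3.13860224e+00 1.21592228e-03 2.72479325e-01] [ 0.01507121  0.14834097 -3.46198546] 0.04556249837563297
189 48
```

View pics/w6.png

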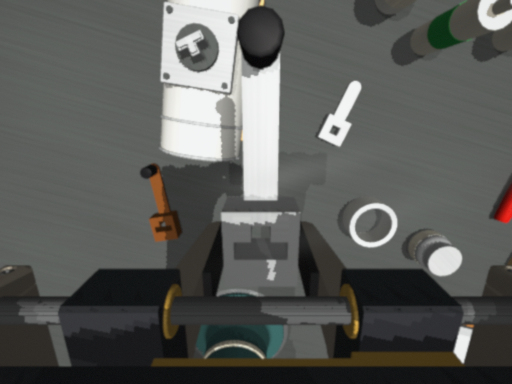

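View pics/w6d.png

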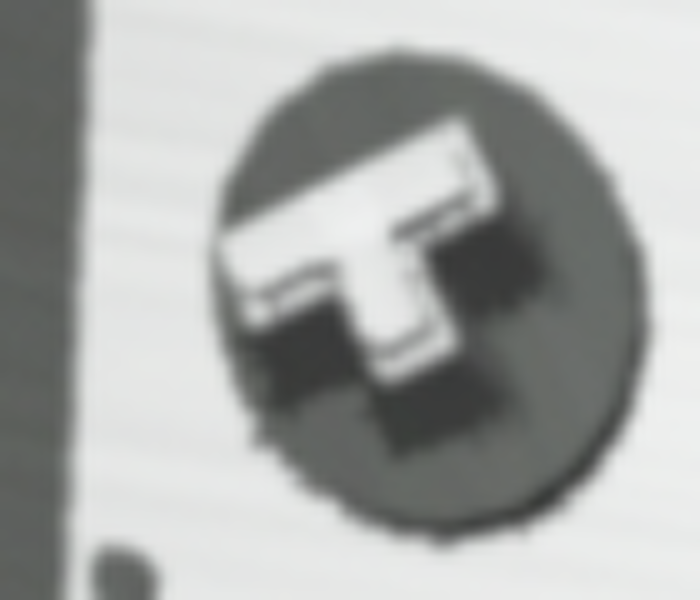

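The T shows clearly, with top face corners at crop (222,240), (455,125), (475,190) and (258,297) and the stem end at (407,338). Next I triangulate.

```bash
python3 - <<'E'
from h import *
P5=np.load("w5.npz",allow_pickle=True)["P"].item();d6=np.load("w6.npz",allow_pickle=True);P6=d6["P"].item();im6=d6["im"]
u,v=map(int,proj(P6,[.535,.178,.18]));ox=max(0,u-35);oy=max(0,v-30)
a=lambda x,y:((x+.5)/10-.5+85,(y+.5)/10-.5+105)
b=lambda x,y:((x+.5)/10-.5+ox,(y+.5)/10-.5+oy)
for n,p,q in [("Y+?",(228,200),(475,190)),("Y-",(180,440),(258,297)),("mid",(204,320),(366,243)),("stem",(295,370),(407,338))]:
    x,res=tri([(P5,*a(*p)),(P6,*b(*q))]);print(n,x,res)
z=.193
C={k:onplane(P6,*b(*p),z)[:2] for k,p in dict(UL=(222,240),UR=(455,125),LR=(475,190),LL=(258,297),st=(407,338)).items()}
L=(C["UL"]+C["LL"])/2;R=(C["UR"]+C["LR"])/2;c=(L+R)/2
print("c6",c,"len",np.linalg.norm(L-R),"wid",np.linalg.norm(C["UL"]-C["LL"]),np.linalg.norm(C["UR"]-C["LR"]))
d=R-L;print("yaw bar",np.arctan2(d[1],d[0])-np.pi/2,np.arctan2(d[1],d[0])+np.pi/2,"stem",np.arctan2(*(C["st"]-c)[::-1]),np.linalg.norm(C["st"]-c))
for e in (("UL","UR"),("LL","LR")):
    d=C[e[1]]-C[e[0]];print(np.arctan2(d[1],d[0])-np.pi/2)
# w5 on plane
M=[onplane(P5,*a(*p),z)[:2] for p in((228,200),(180,440),(295,370))];m=(M[0]+M[1])/2;d=M[1]-M[0];print("w5 mid edge",m,np.linalg.norm(d),np.arctan2(d[1],d[0])+np.pi/2,np.arctan2(d[1],d[0])-np.pi/2,np.arctan2(*(M[2]-m)[::-1]))
# collar
import cv2
for n,P in(("w5",P5),("w6",P6)):
    im=np.load(n+".npz",allow_pickle=True)["im"]
    uu,vv=map(int,proj(P,[.535,.178,.157]))
    g=cv2.cvtColor(im,cv2.COLOR_RGB2GRAY);x0,y0=max(0,uu-32),max(0,vv-32);g=g[y0:vv+32,x0:uu+32]
    m=((g>75)&(g<150)).astype(np.uint8);N,lab,st,ce=cv2.connectedComponentsWithStats(m)
    i=1+np.argmax(st[1:,4]);print(n,st[i],[cv2.contourArea(k) for k in cv2.findContours((lab==i).astype(np.uint8),0,1)[0]])
    k=max(cv2.findContours((lab==i).astype(np.uint8),0,1)[0],key=cv2.contourArea);h=cv2.convexHull(k)
    e=cv2.fitEllipse(h);print(e,onplane(P,e[0][0]+x0,e[0][1]+y0,.157))
    w=np.array([onplane(P,q[0][0]+x0,q[0][1]+y0,.157)[:2] for q in h],np.float32);print(cv2.minEnclosingCircle(w))
# duct plate corner check vs wood
E
```

```text
Y+? [0.54826058 0.16397591 0.19425764] [np.float64(0.00018318210737902063), np.float64(0.00018318210737915136)]
Y- [0.53213008 0.18518963 0.1912202 ] [np.float64(1.2500505378457142e-05), np.float64(1.2500505378603697e-05)]
mid [0.54041784 0.17468862 0.19221993] [np.float64(0.00011696363516986856), np.float64(0.00011696363516989212)]
stem [0.5316109  0.16765434 0.19599895] [np.float64(0.00035624230978005664), np.float64(0.00035624230978036233)]
c6 [0.5425594  0.17649244] len 0.026980271166029957 wid 0.0064449423613400945 0.006370942842003627
yaw bar -2.4637596340912102 0.677833019498583 stem -2.470943298687526 0.013029992307132386
-2.464757488185323
-2.462694183193782
w5 mid edge [0.54027431 0.1743789 ] 0.025889834705124706 3.8535990914811586 0.7120064378913655 -2.5985619071918133
w5 [   8    4   48   45 1004] [1347.5]
((30.929786682128906, 26.158884048461914), (43.87739944458008, 49.67938232421875), 120.51581573486328) [0.54164835 0.1749066  0.157     ]
((0.5404530167579651, 0.175888791680336), 0.028091341257095337)
w6 [  15    2   43   49 1038] [1170.0]
((35.43098449707031, 26.308198928833008), (42.2446403503418, 49.0702018737793), 160.0605010986328) [0.54198385 0.17622631 0.157     ]
((0.5415796041488647, 0.17582988739013672), 0.026470715180039406)
```

The estimates agree on a spindle axis at about (0.5425,0.1763), a top at 0.193 and rib yaw of -2.463. I'll turn the lever anticlockwise and move over.

drive_tool(rows=[{"travel":[0.05,0.05,0],"twist":[0,0,0.1],"jaw":0.2},{"travel":[0.1,0.1,0],"twist":[0,0,0.2],"jaw":0.2},{"travel":[0.15,0.15,0],"twist":[0,0,0.3],"jaw":0.2},{"travel":[0.2,0.2,0],"twist":[0,0,0.4],"jaw":0.2},{"travel":[0.25,0.25,0],"twist":[0,0,0.5],"jaw":0.2},{"travel":[0.3,0.3,0],"twist":[0,0,0.6],"jaw":0.2},{"travel":[0.35,0.35,0],"twist":[0,0,0.7],"jaw":0.2},{"travel":[0.4,0.4,0],"twist":[0,0,0.8],"jaw":0.2},{"travel":[0.45,0.45,0],"twist":[0,0,0.9],"jaw":0.2},{"travel":[0.5,0.45,0],"twist":[0,0,0.98],"jaw":0.2}])

```text
t: 8.78
tcp_pos: [0.5384, 0.1752, 0.3445]
ee_rot: [3.139, 0.0, 1.817]
wrist_force: [-0.1, -0.6, -4.4]
gripper_width: 0.0458
```

drive_tool(rows=[{"travel":[0,0,0],"twist":[0,0,0.1],"jaw":0.2},{"travel":[0,0,0],"twist":[0,0,0.2],"jaw":0.2},{"travel":[0,0,0],"twist":[0,0,0.3],"jaw":0.2},{"travel":[0,0,0],"twist":[0,0,0.4],"jaw":0.2},{"travel":[0,0,0],"twist":[0,0,0.5],"jaw":0.2},{"travel":[0,0,0],"twist":[0,0,0.6],"jaw":0.2},{"travel":[0,0,0],"twist":[0,0,0.7],"jaw":0.2},{"travel":[0,0,0],"twist":[0,0,0.8],"jaw":0.2},{"travel":[0,0,0],"twist":[0,0,0.9],"jaw":0.2},{"travel":[0,0,0],"twist":[0,0,0.98],"jaw":0.2}])

```text
t: 10.02
tcp_pos: [0.5386, 0.1747, 0.344]
ee_rot: [3.139, -0.0, -2.925]
wrist_force: [-0.2, -0.1, -4.5]
gripper_width: 0.0458
```

```bash
python3 - <<'E'
from h import *
s=r.sense();print(s["t"],s["q"].round(3),s["tcp_pos"],s["ee_rot"])
d=np.array([.5425,.1763,.206])-s["tcp_pos"];y=(-2.463-s["ee_rot"][2]+np.pi)%(2*np.pi)-np.pi;print(d/.25,y/(np.pi/2))
E
```

```text
10.025 [ 0.309  0.348 -0.871  1.608  0.271  1.313  1.185] [0.53862415 0.17469156 0.34400289] [ 3.13931293e+00 -3.13670936e-04 -2.92498162e+00]
[ 0.01550339  0.00643378 -0.55201158] 0.2941066361901558
```

To cancel any camera mounting offset, I'll look at the spindle once more at the final yaw from the side.

drive_tool(rows=[{"travel":[0.02,0.15,0],"twist":[0,0,0.1],"jaw":0.2},{"travel":[0.02,0.3,0],"twist":[0,0,0.2],"jaw":0.2},{"travel":[0.02,0.45,0],"twist":[0,0,0.294],"jaw":0.2},{"travel":[0.02,0.58,0],"twist":[0,0,0.294],"jaw":0.2},{"travel":[0.02,0.58,0],"twist":[0,0,0.294],"jaw":0.2},{"travel":[0.02,0.58,0],"twist":[0,0,0.294],"jaw":0.2},{"travel":[0.02,0.58,0],"twist":[0,0,0.294],"jaw":0.2}])

```text
t: 10.9
tcp_pos: [0.5444, 0.3181, 0.3438]
ee_rot: [3.14, -0.001, -2.466]
wrist_force: [-0.0, 0.6, -5.1]
gripper_width: 0.0453
```

```bash
python3 - <<'E'
from h import *
s=r.sense();P=r.camera_params("wrist");im=r.snapshot("wrist")
print(s["t"],s["q"].round(3),s["tcp_pos"],s["ee_rot"],s["gripper_width"])
cv2.imwrite("pics/w7.png",im[:,:,::-1]);np.savez("w7.npz",im=im,P=P,s=s)
u,v=map(int,proj(P,[.5425,.1763,.18]));print(u,v)
cv2.imwrite("pics/w7d.png",cv2.resize(im[max(0,v-30):v+30,max(0,u-35):u+35,::-1],None,fx=10,fy=10,interpolation=cv2.INTER_CUBIC))
E
```

```text
10.9 [ 0.056  0.511 -0.942  1.449  0.412  1.391  1.348] [0.54436237 0.31813058 0.34378732] [ 3.14021965e+00 -8.21345941e-04 -2.46576454e+00] 0.04528153425803764
167 103
```

View pics/w7.png

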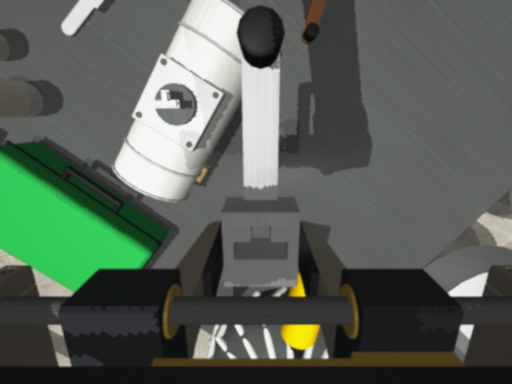

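View pics/w7d.png

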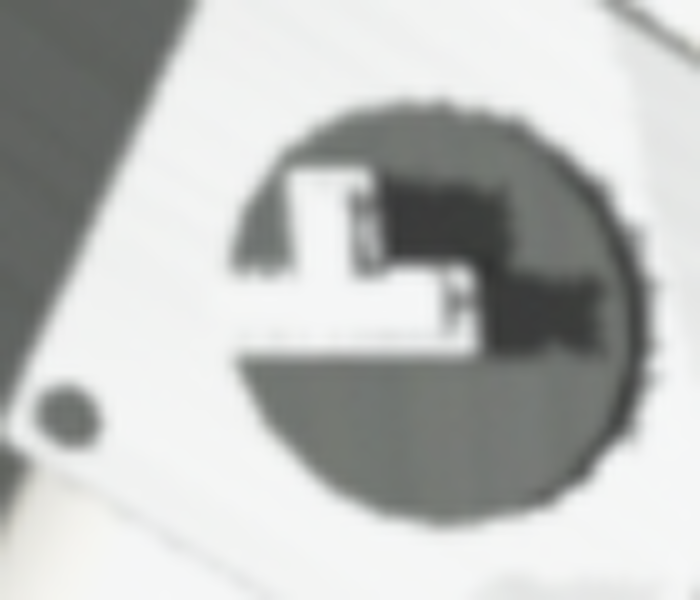

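The T is now square to the image, with its centre at crop (325,303), so the yaw matches. Computing the axis from this view.

```bash
python3 - <<'E'
from h import *
d=np.load("w7.npz",allow_pickle=True);P=d["P"].item();s=d["s"].item()
b=lambda x,y:((x+.5)/10-.5+167-35,(y+.5)/10-.5+103-30)
f=lambda *p:onplane(P,*b(*p),.193)[:2]
c=f(325,303);print(c)
st=f(320,167);print("stem",np.linalg.norm(st-c),np.arctan2(*(st-c)[::-1]))
e=f(440,302);q=e-c;print("end",np.linalg.norm(q),np.arctan2(*q[::-1]))
for p,qq in(((297,268),(288,170)),((355,260),(350,175))):
    w=f(*qq)-f(*p);print("edge",np.arctan2(*w[::-1]))
w=f(440,335)-f(250,335);print("baredge",np.arctan2(*w[::-1])-np.pi/2,np.arctan2(*w[::-1])+np.pi/2)
# collar
im=d["im"];uu,vv=map(int,proj(P,[.5425,.1763,.157]));g=cv2.cvtColor(im,cv2.COLOR_RGB2GRAY)[vv-30:vv+30,uu-30:uu+30]
m=((g>60)&(g<150)).astype(np.uint8);cs=cv2.findContours(m,0,1)[0];k=min(cs,key=lambda k:abs(cv2.contourArea(k)-1200));h=cv2.convexHull(k)
w=np.array([onplane(P,q[0][0]+uu-30,q[0][1]+vv-30,.157)[:2] for q in h],np.float32);print(cv2.minEnclosingCircle(w),cv2.contourArea(k))
# held bore: view at hub top
t=s["tcp_pos"];print("bore px expect",proj(P,t+[0,0,.024]))
E
```

```text
[0.54241082 0.1763971 ]
stem 0.014485126135450202 -2.5265178820597303
end 0.013050202086416222 2.2564048617883885
edge -2.47124234197859
edge -2.499954339554629
baredge 0.6773446896267457 3.8189373432165388
((0.5411956906318665, 0.17856904864311218), 0.02638229727745056) 944.0
bore px expect (np.float64(260.622709736888), np.float64(249.8297319835137))
```

The axis is (0.5424,0.1764) with yaw -2.465, and the held bore appears where expected. Moving above the spindle.

drive_tool(rows=[{"travel":[-0.008,-0.2,0],"twist":[0,0,0],"jaw":0.2},{"travel":[-0.008,-0.4,0],"twist":[0,0,0],"jaw":0.2},{"travel":[-0.008,-0.567,-0.1],"twist":[0,0,0],"jaw":0.2},{"travel":[-0.008,-0.567,-0.3],"twist":[0,0,0],"jaw":0.2},{"travel":[-0.008,-0.567,-0.45],"twist":[0,0,0],"jaw":0.2},{"travel":[-0.008,-0.567,-0.51],"twist":[0,0,0],"jaw":0.2},{"travel":[-0.008,-0.567,-0.51],"twist":[0,0,0],"jaw":0.2},{"travel":[-0.008,-0.567,-0.51],"twist":[0,0,0],"jaw":0.2},{"travel":[-0.008,-0.567,-0.51],"twist":[0,0,0],"jaw":0.2}])

```text
t: 12.08
tcp_pos: [0.5431, 0.177, 0.2179]
ee_rot: [3.141, 0.002, -2.466]
wrist_force: [-0.2, -0.6, -4.2]
gripper_width: 0.0459
```

```bash
python3 - <<'E'
from h import *
s=r.sense();im=r.snapshot("wrist")
print(s["t"],s["tcp_pos"],s["ee_rot"],s["wrist_force"])
d=np.array([.5424,.1764,.163])-s["tcp_pos"];print(d/.25,(-2.464-s["ee_rot"][2])/(np.pi/2))
cv2.imwrite("pics/w8.png",im[:,:,::-1])
im=r.snapshot("scene");cv2.imwrite("pics/s8.png",cv2.resize(im[130:260,270:430,::-1],None,fx=4,fy=4,interpolation=cv2.INTER_CUBIC))
E
```

```text
12.075 [0.54305927 0.17704046 0.21788621] [ 3.14122489e+00  1.66904890e-03 -2.46559199e+00] [-0.24169883 -0.63285111 -4.19978881]
[-0.00263707 -0.00256186 -0.21954486] 0.0010134900389235852
```

View pics/w8.png

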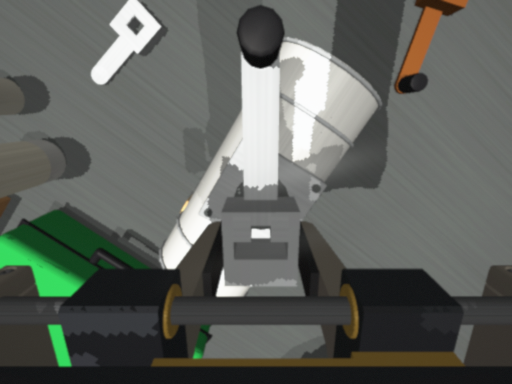

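View pics/s8.png

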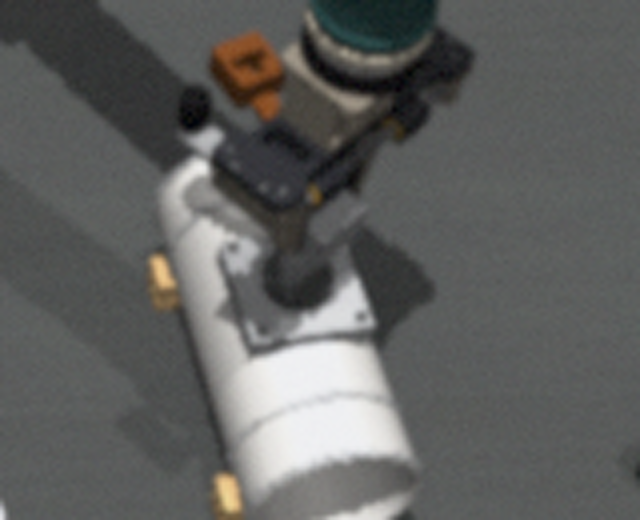

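The lit stem shows through the bore at (261,233), centred. I'll go down in short stages and check the force each time.

drive_tool(rows=[{"travel":[-0.003,-0.003,-0.04],"twist":[0,0,0.001],"jaw":0.2},{"travel":[-0.003,-0.003,-0.07],"twist":[0,0,0.001],"jaw":0.2},{"travel":[-0.003,-0.003,-0.1],"twist":[0,0,0.001],"jaw":0.2},{"travel":[-0.003,-0.003,-0.115],"twist":[0,0,0.001],"jaw":0.2},{"travel":[-0.003,-0.003,-0.115],"twist":[0,0,0.001],"jaw":0.2},{"travel":[-0.003,-0.003,-0.115],"twist":[0,0,0.001],"jaw":0.2}])

```text
t: 12.92
tcp_pos: [0.5421, 0.1762, 0.1888]
ee_rot: [3.141, 0.001, -2.464]
wrist_force: [-0.1, 0.1, -5.3]
gripper_width: 0.0456
```

No resistance 10 mm in. Continuing down.

drive_tool(rows=[{"travel":[0.001,0.001,-0.03],"twist":[0,0,0],"jaw":0.2},{"travel":[0.001,0.001,-0.06],"twist":[0,0,0],"jaw":0.2},{"travel":[0.001,0.001,-0.085],"twist":[0,0,0],"jaw":0.2},{"travel":[0.001,0.001,-0.1],"twist":[0,0,0],"jaw":0.2},{"travel":[0.001,0.001,-0.1],"twist":[0,0,0],"jaw":0.2},{"travel":[0.001,0.001,-0.1],"twist":[0,0,0],"jaw":0.2}])

```text
t: 13.68
tcp_pos: [0.5425, 0.1766, 0.1639]
ee_rot: [3.141, 0.001, -2.464]
wrist_force: [-0.5, 0.3, -4.2]
gripper_width: 0.0459
```

Within about 1 mm of home. I'll let go, then rise.

drive_tool(rows=[{"travel":[0,0,0],"twist":[0,0,0],"jaw":0.6},{"travel":[0,0,0],"twist":[0,0,0],"jaw":0.8},{"travel":[0,0,0],"twist":[0,0,0],"jaw":1},{"travel":[0,0,0],"twist":[0,0,0],"jaw":1},{"travel":[0,0,0],"twist":[0,0,0],"jaw":1},{"travel":[0,0,0],"twist":[0,0,0],"jaw":1},{"travel":[0,0,0.15],"twist":[0,0,0],"jaw":1},{"travel":[0,0,0.35],"twist":[0,0,0],"jaw":1},{"travel":[0,0,0.5],"twist":[0,0,0],"jaw":1},{"travel":[0,0,0.5],"twist":[0,0,0],"jaw":1},{"travel":[0,0,0.5],"twist":[0,0,0],"jaw":1}])

```text
t: 15.05
tcp_pos: [0.5421, 0.1761, 0.2882]
ee_rot: [3.141, 0.0, -2.464]
wrist_force: [0.2, -0.7, -0.3]
gripper_width: 0.092
```

```bash
python3 - <<'E'
from h import *
s=r.sense();P=r.camera_params("wrist");im=r.snapshot("wrist")
print(s["t"],s["q"].round(3),s["tcp_pos"],s["ee_rot"],s["wrist_force"],s["gripper_width"])
cv2.imwrite("pics/w9.png",im[:,:,::-1]);np.savez("w9.npz",im=im,P=P,s=s)
im=r.snapshot("scene");cv2.imwrite("pics/s9.png",cv2.resize(im[130:260,270:430,::-1],None,fx=4,fy=4,interpolation=cv2.INTER_CUBIC))
E
```

```text
15.05 [ 0.355  0.436 -0.96   1.674  0.376  1.229  1.559] [0.54213815 0.17608312 0.28820822] [ 3.14110295e+00  3.07210396e-04 -2.46414818e+00] [ 0.15584426 -0.68159521 -0.2685579 ] 0.09203857466072343
```

View pics/w9.png

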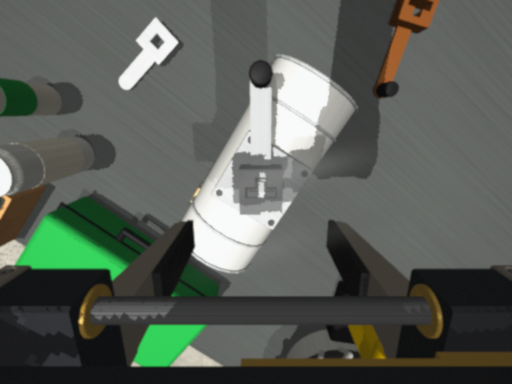

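View pics/s9.png

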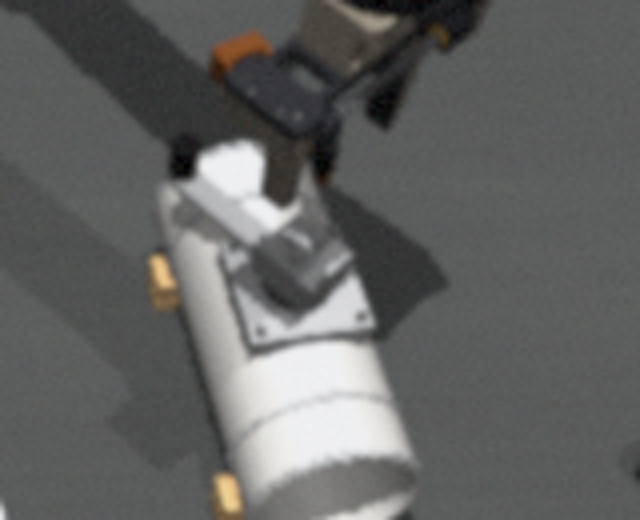

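Lever is seated on the spindle with the knob at (260,72), and the jaws are clear of it. Checking its height and pose, and the duct direction for the stop.

```bash
python3 - <<'E'
from h import *
d=np.load("w9.npz",allow_pickle=True);P=d["P"].item();im=d["im"]
cv2.imwrite("pics/w9d.png",cv2.resize(im[50:250,190:320,::-1],None,fx=3,fy=3,interpolation=cv2.INTER_CUBIC))
s0=np.array([.5424,.1764]);xh=np.array([np.cos(-2.464),np.sin(-2.464)])
print("knob exp",s0+.115*xh,"px",proj(P,[*(s0+.115*xh),.199]))
print("bore top px",proj(P,[*s0,.187]),"spin top",proj(P,[*s0,.193]))
g=cv2.cvtColor(im,cv2.COLOR_RGB2GRAY)[55:95,240:280];m=(g<62).astype(np.uint8)
N,lab,st,ce=cv2.connectedComponentsWithStats(m);i=1+np.argmax(st[1:,4]);print(st[i],ce[i]+[240,55])
P6=np.load("w6.npz",allow_pickle=True)["P"].item()
q={k:onplane(P6,*p,.147)[:2] for k,p in dict(a=(171,15),b=(232,20),c=(167,76),d=(223,87)).items()}
for a,b in(("c","a"),("d","b"),("b","a"),("d","c")):
    w=q[a]-q[b];w2=-w;print(a,b,np.linalg.norm(w),np.arctan2(w[1],w[0]))
print(sum(q.values())/4)
E
```

```text
knob exp [0.45280532 0.10430428] px (np.float64(260.75633874919157), np.float64(71.58653498533046))
bore top px (np.float64(260.5256010524731), np.float64(191.8518331584972)) spin top (np.float64(260.5297871263013), np.float64(193.50258449934557))
[  9   5  23  28 415] [261.05301205  72.93493976]
c a 0.06830694728928387 -3.035441839106139
d b 0.07642760853675243 -3.0486150772987073
b a 0.07281031407784484 -1.3676047433751104
d c 0.07146884338640924 -1.4794713291023989
[0.54055515 0.17589152]
```

View pics/w9d.png

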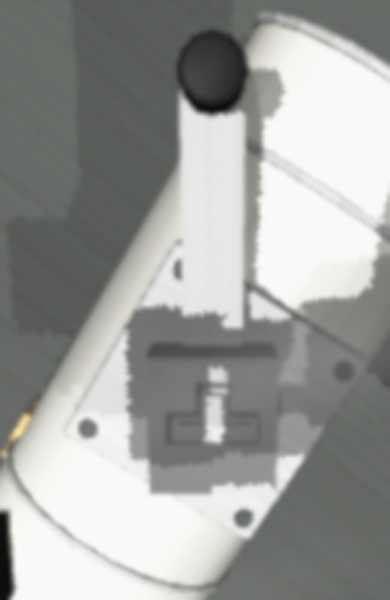

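Knob is exactly where a seated lever puts it, expected (260.8,71.6) and seen at (261,72). The spindle end stands proud of the hub. The duct's -x points at yaw about -3.04, so the lever is at about 0.57 rad and shut is near yaw -1.54. I'll straddle the knob with part-open jaws.

drive_tool(rows=[{"travel":[-0.12,-0.1,0],"twist":[0,0,-0.09],"jaw":0.6},{"travel":[-0.24,-0.2,0],"twist":[0,0,-0.18],"jaw":0.6},{"travel":[-0.357,-0.287,0],"twist":[0,0,-0.255],"jaw":0.6},{"travel":[-0.357,-0.287,0],"twist":[0,0,-0.255],"jaw":0.6},{"travel":[-0.357,-0.287,0],"twist":[0,0,-0.255],"jaw":0.6},{"travel":[-0.357,-0.287,-0.1],"twist":[0,0,-0.255],"jaw":0.6},{"travel":[-0.357,-0.287,-0.2],"twist":[0,0,-0.255],"jaw":0.6},{"travel":[-0.357,-0.287,-0.24],"twist":[0,0,-0.255],"jaw":0.6},{"travel":[-0.357,-0.287,-0.24],"twist":[0,0,-0.255],"jaw":0.6}])

```text
t: 16.27
tcp_pos: [0.4526, 0.105, 0.2271]
ee_rot: [3.139, -0.002, -2.863]
wrist_force: [1.0, 0.4, 1.1]
gripper_width: 0.0548
```

```bash
python3 - <<'E'
from h import *
s=r.sense();im=r.snapshot("wrist")
print(s["t"],s["q"].round(3),s["tcp_pos"],s["ee_rot"],s["gripper_width"])
cv2.imwrite("pics/w10.png",im[:,:,::-1])
print((np.array([.4528,.1043,.174])-s["tcp_pos"])/.25)
E
```

```text
16.275 [ 0.52   0.269 -0.929  1.98   0.249  1.014  1.323] [0.4526333  0.10499699 0.22712615] [ 3.13860760e+00 -1.96012454e-03 -2.86306317e+00] 0.054757462515352344
[ 0.00066679 -0.00278796 -0.21250462]
```

View pics/w10.png

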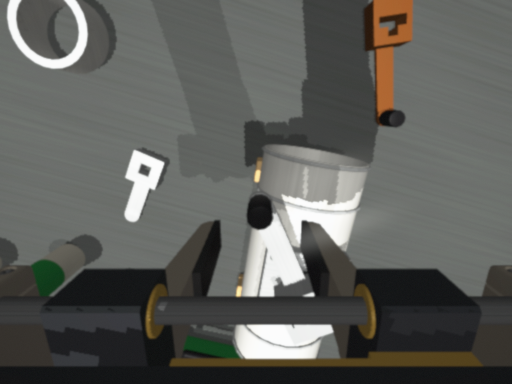

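The knob at (259,210) sits midway between the fingers. Lowering around it.

drive_tool(rows=[{"travel":[0,-0.003,-0.1],"twist":[0,0,0],"jaw":0.6},{"travel":[0,-0.003,-0.18],"twist":[0,0,0],"jaw":0.6},{"travel":[0,-0.003,-0.212],"twist":[0,0,0],"jaw":0.6},{"travel":[0,-0.003,-0.212],"twist":[0,0,0],"jaw":0.6},{"travel":[0,-0.003,-0.212],"twist":[0,0,0],"jaw":0.6}])

```text
t: 16.95
tcp_pos: [0.4537, 0.1045, 0.1757]
ee_rot: [3.139, 0.001, -2.863]
wrist_force: [0.1, -1.0, 0.2]
gripper_width: 0.055
```

```bash
python3 - <<'E'
from h import *
s=r.sense();p=s["tcp_pos"];print(s["t"],p,s["ee_rot"],s["wrist_force"])
s0=np.array([.5424,.1764])
y0=-2.863
for i,th in enumerate(np.linspace(-2.464,-1.54,11)):
    yaw=y0+.86*i/10; psh=np.array([-np.sin(yaw),np.cos(yaw)])
    t=s0+.115*np.array([np.cos(th),np.sin(th)])+.0166*psh*min(1,(i+1)/2)
    print(i,round(th,2),((t-p[:2])/.25).round(3),round(.86*i/10/(np.pi/2),3))
E
```

```text
16.95 [0.4537114  0.10449217 0.17568583] [ 3.13947781e+00  9.33587121e-04 -2.86339444e+00] [ 0.07567053 -1.02468552  0.21871628]
0 -2.46 [ 0.006 -0.033] 0.0
1 -2.37 [ 0.048 -0.095] 0.055
2 -2.28 [ 0.084 -0.121] 0.109
3 -2.19 [ 0.123 -0.145] 0.164
4 -2.09 [ 0.163 -0.165] 0.219
5 -2.0 [ 0.206 -0.181] 0.274
6 -1.91 [ 0.249 -0.193] 0.328
7 -1.82 [ 0.294 -0.201] 0.383
8 -1.72 [ 0.339 -0.205] 0.438
9 -1.63 [ 0.384 -0.204] 0.493
10 -1.54 [ 0.429 -0.2  ] 0.547
```

drive_tool(rows=[{"travel":[0.006,-0.033,0],"twist":[0,0,0],"jaw":0.6},{"travel":[0.027,-0.065,0],"twist":[0,0,0.027],"jaw":0.6},{"travel":[0.048,-0.095,0],"twist":[0,0,0.055],"jaw":0.6},{"travel":[0.066,-0.108,0],"twist":[0,0,0.082],"jaw":0.6},{"travel":[0.084,-0.121,0],"twist":[0,0,0.109],"jaw":0.6},{"travel":[0.103,-0.133,0],"twist":[0,0,0.136],"jaw":0.6},{"travel":[0.123,-0.145,0],"twist":[0,0,0.164],"jaw":0.6},{"travel":[0.143,-0.155,0],"twist":[0,0,0.19],"jaw":0.6},{"travel":[0.163,-0.165,0],"twist":[0,0,0.219],"jaw":0.6},{"travel":[0.185,-0.173,0],"twist":[0,0,0.246],"jaw":0.6},{"travel":[0.206,-0.181,0],"twist":[0,0,0.274],"jaw":0.6},{"travel":[0.228,-0.187,0],"twist":[0,0,0.3],"jaw":0.6},{"travel":[0.249,-0.193,0],"twist":[0,0,0.328],"jaw":0.6},{"travel":[0.272,-0.197,0],"twist":[0,0,0.355],"jaw":0.6},{"travel":[0.294,-0.201,0],"twist":[0,0,0.383],"jaw":0.6},{"travel":[0.316,-0.203,0],"twist":[0,0,0.41],"jaw":0.6},{"travel":[0.339,-0.205,0],"twist":[0,0,0.438],"jaw":0.6},{"travel":[0.339,-0.205,0],"twist":[0,0,0.438],"jaw":0.6}])

```text
t: 19.2
tcp_pos: [0.5389, 0.053, 0.1757]
ee_rot: [3.14, 0.001, -2.176]
wrist_force: [-0.4, 0.3, -0.0]
gripper_width: 0.055
```

```bash
python3 - <<'E'
from h import *
s=r.sense();im=r.snapshot("wrist")
print(s["t"],s["q"].round(3),s["tcp_pos"],s["ee_rot"],s["wrist_force"],s["gripper_width"])
cv2.imwrite("pics/w11.png",im[:,:,::-1])
E
```

```text
19.2 [ 0.584  0.533 -0.965  1.861  0.509  1.02   1.942] [0.53890129 0.05298893 0.17566894] [ 3.13953464e+00  1.21188631e-03 -2.17559093e+00] [-0.42144466  0.32462967 -0.04830662] 0.05501778962487112
```

View pics/w11.png

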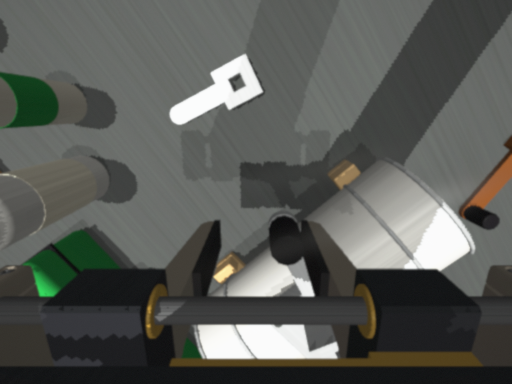

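The swing is working, with the knob at (288,240) against the right finger. Carrying on to the stop.

drive_tool(rows=[{"travel":[0.023,0.001,0],"twist":[0,0,0.027],"jaw":0.6},{"travel":[0.045,0.001,0],"twist":[0,0,0.055],"jaw":0.6},{"travel":[0.068,0.003,0],"twist":[0,0,0.08],"jaw":0.6},{"travel":[0.09,0.005,0],"twist":[0,0,0.1],"jaw":0.6},{"travel":[0.1,0.006,0],"twist":[0,0,0.1],"jaw":0.6},{"travel":[0.1,0.006,0],"twist":[0,0,0.1],"jaw":0.6},{"travel":[0.1,0.006,0],"twist":[0,0,0.1],"jaw":0.6}])

```text
t: 20.12
tcp_pos: [0.5639, 0.0544, 0.1757]
ee_rot: [3.14, 0.001, -2.019]
wrist_force: [-0.3, -0.2, 0.2]
gripper_width: 0.0549
```

No resistance from the stop yet, so I'll go on in small steps.

drive_tool(rows=[{"travel":[0.01,0.001,0],"twist":[0,0,0],"jaw":0.6},{"travel":[0.02,0.002,0],"twist":[0,0,0],"jaw":0.6},{"travel":[0.03,0.003,0],"twist":[0,0,0],"jaw":0.6},{"travel":[0.03,0.003,0],"twist":[0,0,0],"jaw":0.6}])

```text
t: 20.62
tcp_pos: [0.5718, 0.0552, 0.1757]
ee_rot: [3.141, 0.002, -2.019]
wrist_force: [-0.4, -0.5, -0.4]
gripper_width: 0.0554
```

```bash
python3 - <<'E'
from h import *
s=r.sense();im=r.snapshot("wrist")
print(s["t"],s["tcp_pos"],s["ee_rot"],s["wrist_force"],s["wrist_torque"])
cv2.imwrite("pics/w12.png",im[:,:,::-1])
E
```

```text
20.625 [0.57176116 0.05519257 0.17566104] [ 3.14053343e+00  1.61025188e-03 -2.01904837e+00] [-0.36542877 -0.51553187 -0.37143431] [0.11159527 0.12342429 0.0731381 ]
```

View pics/w12.png

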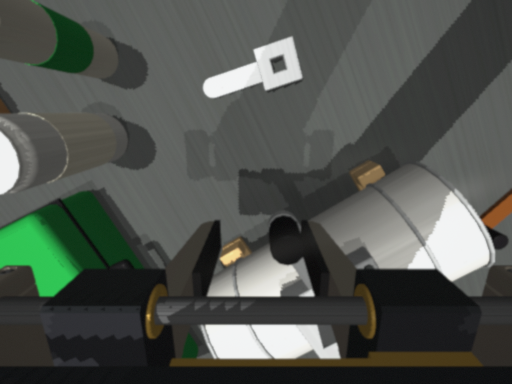

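drive_tool(rows=[{"travel":[0.01,0.001,0],"twist":[0,0,0],"jaw":0.6},{"travel":[0.02,0.003,0],"twist":[0,0,0],"jaw":0.6},{"travel":[0.03,0.005,0],"twist":[0,0,0],"jaw":0.6},{"travel":[0.03,0.005,0],"twist":[0,0,0],"jaw":0.6}])

```text
t: 21.18
tcp_pos: [0.5768, 0.0564, 0.175]
ee_rot: [3.136, -0.002, -2.018]
wrist_force: [-8.7, -1.5, 2.6]
gripper_width: 0.0551
```

The push force jumped to 8.7 N, so it is at the stop. I'll back off 14 mm to clear the knob and rise.

drive_tool(rows=[{"travel":[-0.03,0.01,0],"twist":[0,0,0],"jaw":0.6},{"travel":[-0.055,0.02,0],"twist":[0,0,0],"jaw":0.6},{"travel":[-0.055,0.02,0],"twist":[0,0,0],"jaw":0.6},{"travel":[-0.055,0.02,0.1],"twist":[0,0,0],"jaw":0.6},{"travel":[-0.055,0.02,0.3],"twist":[0,0,0],"jaw":0.6},{"travel":[-0.055,0.02,0.5],"twist":[0,0,0],"jaw":0.6},{"travel":[-0.055,0.1,0.6],"twist":[0,0,0],"jaw":0.6},{"travel":[-0.055,0.2,0.6],"twist":[0,0,0],"jaw":0.6},{"travel":[-0.055,0.3,0.6],"twist":[0,0,0],"jaw":0.6},{"travel":[-0.055,0.3,0.6],"twist":[0,0,0],"jaw":0.6}])

```text
t: 22.42
tcp_pos: [0.5629, 0.1333, 0.3254]
ee_rot: [3.137, -0.001, -2.015]
wrist_force: [-0.0, -1.0, 0.4]
gripper_width: 0.0551
```

```bash
python3 - <<'E'
from h import *
s=r.sense();P=r.camera_params("wrist");im=r.snapshot("wrist")
print(s["t"],s["tcp_pos"],s["ee_rot"],s["wrist_force"])
np.savez("w13.npz",im=im,P=P)
cv2.imwrite("pics/w13.png",cv2.resize(im[:,:,::-1],(768,576),interpolation=cv2.INTER_CUBIC))
im=r.snapshot("top");cv2.imwrite("pics/t13.png",cv2.resize(im[:,:,::-1],(800,600),interpolation=cv2.INTER_CUBIC))
E
```

```text
22.425 [0.5628591  0.13334878 0.32544375] [ 3.13663460e+00 -8.50566940e-04 -2.01473028e+00] [-0.02274499 -0.97061149  0.39285085]
```

View pics/w13.png

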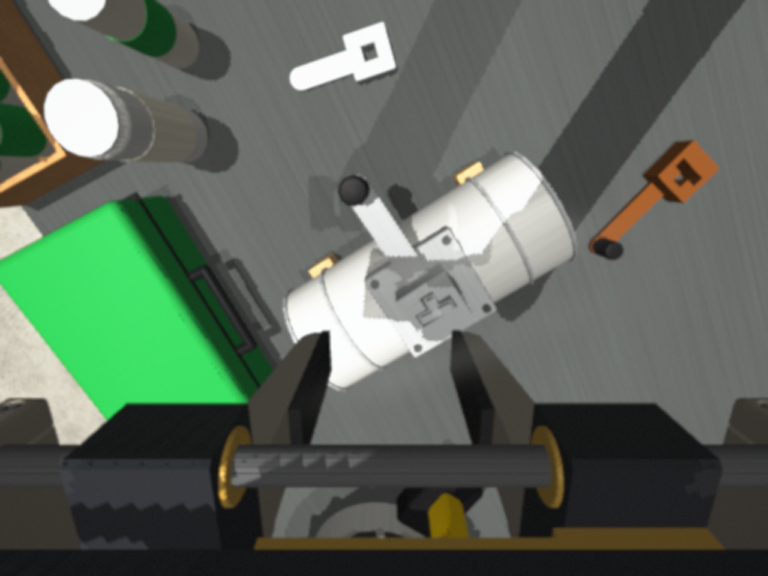

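View pics/t13.png

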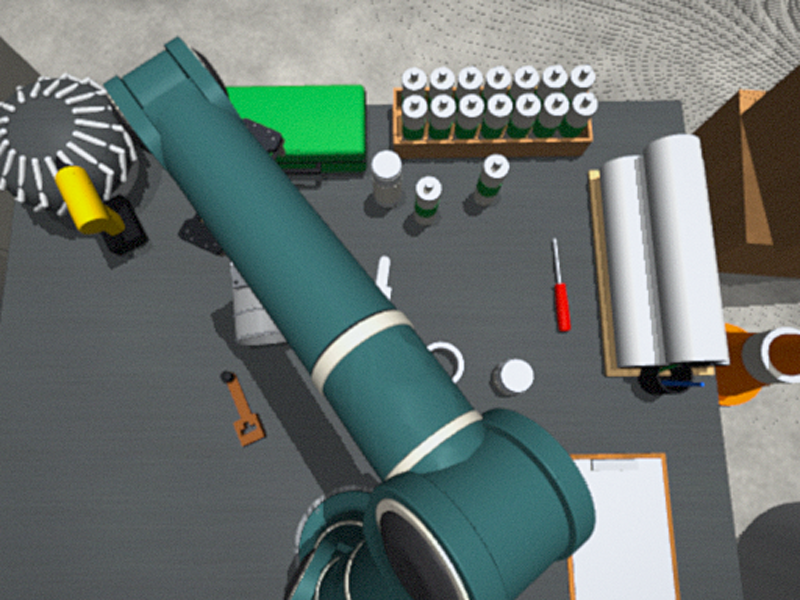

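The wrist view shows the lever across the duct, with the hub at (430,305), the knob at (353,190), and the fingers clear. The top view shows the other things in their places. Next I check the angle and seating numerically.

```bash
python3 - <<'E'
from h import *
d=np.load("w13.npz",allow_pickle=True);P=d["P"].item();im=d["im"]
f=lambda x,y,z:onplane(P,(x+.5)/1.5-.5,(y+.5)/1.5-.5,z)[:2]
s0=np.array([.5424,.1764])
k=f(353,188,.199);w=k-s0;print("knob",k,np.linalg.norm(w),np.arctan2(w[1],w[0]))
print("bore px*1.5",np.array(proj(P,[*s0,.187]))*1.5)
H=[f(*p,.147) for p in((446,240),(375,284),(418,348),(487,308))]
for i in range(4):
    w=H[i]-H[(i+1)%4];print(np.linalg.norm(w),np.arctan2(w[1],w[0]))
print(sum(H)/4)
cv2.imwrite("pics/w13d.png",cv2.resize(im[145:245,220:350,::-1],None,fx=6,fy=6,interpolation=cv2.INTER_CUBIC))
E
```

```text
knob [0.55823025 0.06137674] 0.11610747813127949 -1.4340290360800885
bore px*1.5 [435.47596241 310.28524588]
0.0739189599781123 -3.0157911907943205
0.07436158018832512 -1.4475519318132692
0.0740571174480885 0.12501647071641891
0.07441948949911502 1.6958988766021148
[0.54198568 0.17701944]
```

View pics/w13d.png

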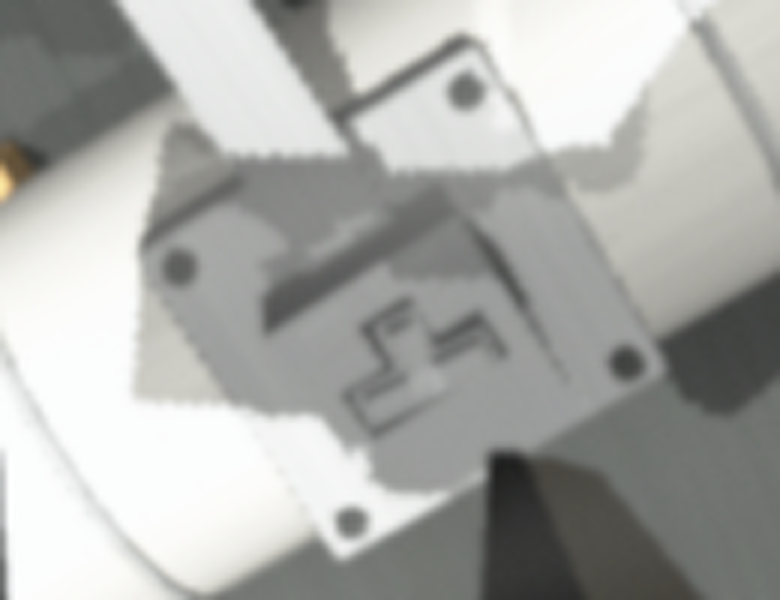

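The lever stands at 1.58 rad from the duct's -x. That is the 1.5 rad stop plus the bore's play, which fits the force jump. The hub sits flat on the collar and the robot is clear, so I'm handing in.

```bash
python3 -c "
from bench import r
print(r.hand_in());s=r.sense();print(s['t'],s['wrist_force'])"
```

```text
the job is handed in; nothing more can be done
None
the job is handed in; nothing more can be done
```

The long lever is on the ribbed spindle and swung anticlockwise to its shut stop across the duct. I handed the job in at about 22.5 s; no verdict came back.

**What I did:** I gripped the lever by its hub and turned it anticlockwise to the spindle's ribs at yaw -2.464. It slid down without resistance, and I let go. I then swung it with the part-open fingers around the knob until the push force jumped to 8.7 N at the stop, backed off and rose clear.

**Checks:**
- **Seating:** after letting go, the knob was within about 1 pixel of where a fully home lever puts it, and the spindle end stood proud of the hub. After the swing, the knob stood 116 mm from the spindle axis (115 mm nominal) and the hub still looked flat on the collar.
- **Shut stop:** the lever stands about 1.58 rad from the duct's -x. I read that as the 1.5 rad stop plus the bore's play (up to 0.1 rad). I inferred the spindle's own angle from this and the force jump and did not measure it directly.
- **Disagreement:** my first estimate put the stop at yaw -1.54, and the lever ended at -1.434. A better view of the plate moved the duct direction from -3.04 to -3.017, and the play accounts for the rest.
- **Other things on the bench:** everything I could see in the last top view was in its place. The arm hid the duct and part of the short lever and tape roll there, but the short lever showed undisturbed in the last wrist view. At the last reading the fingers were clear and the wrist force was about 1 N.

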